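# Seal the lid of the dry box

### The arm

A 6-joint arm with a two-finger parallel gripper is mounted at the origin on the work surface. World frame = base frame: x ahead of the robot, y to its left, z up, the work surface at z = 0. Lengths are in m, angles in rad, forces in N, time in s.
With the tool pointing down it reaches from about 0.35 to 0.975 m from the base axis. Payload 7.1 kg.
Tool frame: the origin (TCP) lies at the very end of the fingers, on their centre line; the grasp point (between the pads) lies 19 mm behind it (arm.grip_point_offset is the z of the grasp point in the tool frame, in m); z points along the fingers, y is the direction in which the jaws open and shut (so a half turn about z gives the same grasp; the last joint's range is limited). The gripper opens to 88 mm and grips with 3 to 60 N. Pads are 20 mm wide; open, the fingers measure 115 mm over their backs; the gripper's body (75 mm by 178 mm) begins 61 mm behind the grasp point.
Start: joints at [-1.175, 0.423, 1.63, -0, 1.089, -0.019], TCP at [0.252, -0.572, 0.223] pointing down, gripper open.
Joint ranges: [-3, 3], [-0.9, 2.11], [0.09, 2.58], [-1.31, 4.45], [0.11, 2.69], [-2.54, 2.54]. Speed limits (rad/s): [2.39, 2.39, 3.01, 3.14, 3.14, 3.14].

### API

Orientations are given as a unit quaternion [w, x, y, z].
In Python, from bench import arm gives the robot as it stands. The module is installed in compiled form; this text tells all that it offers.
- The arm moves only by the shell command python3 -m crank 'ROWS' [FORCE]. ROWS is JSON, a list of rows, each a list of 3 entries, a list of its own where there are three numbers: the opening, from 0 (shut) to 1 (fully open), then the shift along the tool's x, y, z each as a share of 12 cm, from -1 to 1, then the turn about the tool's z as a share of pi rad, from -1 to 1. A call has exactly 8 rows; each row shifts and turns the commanded pose from where the row before left it, along the tool's axes as they then stand; what a row does not reach is not made up. A row lasts 1/12 s, in which the tool goes at most 41.7 mm and 7.16 degrees, less where a joint would pass 70% of its speed; a pose out of reach is approached as far as the arm can. A call with a number of a shift or a turn outside -1 to 1 is refused whole. A call with a gripper value outside its range is refused whole. The fingers move at their own pace and stop on an object; FORCE is the grip in N (left out, the last holds). Time passes only in rows, so rows that do not move let the fingers close, or fill a call up. It gives the time, the measured TCP pose, the force and the opening at its end, in the units of the state.
- arm.observe(): the state, without advancing time (a new reading comes with each control period).
- arm.snapshot(name): name is "scene" or "side" or "wrist"; returns (picture, depth): 420x560x3 uint8, red, green, blue; 420x560 float32, m along the optical axis (not along the pixel's ray), 0 where there is no reading.
- arm.camera_info(name): a dict with "K" (3x3 intrinsics, pixels), "eye" and "orientation" of the camera in the world; the wrist camera has in their place "T_tool_cam" (4x4, takes a point from camera to tool coordinates, whose origin is the TCP and whose axes are the flange's). Camera axes: x right, y up, looking along -z (the intrinsics and any distortion apply to the point x, -y, -z); pixel columns grow to the right and rows downward; lengths in m; the calibration is good to about 2 mm. A picture is of the moment at which its call begins: read the wrist's pose just before it. camera_info takes no time and is no camera call.
- arm.finish_job(): hands the job in, once; it reports no verdict.
The state is a dict: "clock": time; "joint_positions": joint angles; "qvel": joint speeds; "joint_torque": joint torques, N m; "tool_pos": TCP position; "tool_rot": TCP orientation; "contact_force": force on the tool from outside, world axes, zero at the start; "torque": the same for the moment, N m; "grip_width": opening from 0.0 (shut) to 1.0 (fully open).
Only numpy, scipy, OpenCV 4.12 (cv2) and the standard library are available. Lean on these libraries where they do the work, as an engineer would, in place of code of your own. Each camera call takes 0.05 s, during which the arm holds its last target.

### The job

The lid of the larger dry box on the lab bench lies loosely on its gasket. Press it right home one corner after another, until the lid sits flat and sealed all round. Leave the smaller sealed box and the bottle alone.

Things in the scene. Friction and masses are not known exactly. Their poses are not given: they have to be found in the camera images.
- lid_top (a point): Centre of the upper face of the loose lid on the larger box: a grey plate 160 mm along x, 220 mm along y, 10 mm thick, z up, 0.25 to 0.5 kg, with a pale window (80 x 140 mm, 3 mm lower) and a steel vent plug (22 mm across, 9 mm high) in its middle. A lip below keeps it in the box's mouth. Press with 12 to 25 N on its 40 mm wide border, about 20 mm in from both edges of a corner.
- dry_box: The larger box, cream, fixed: 160 mm along x, 220 mm along y, rim 100 mm high. Origin at the centre of its underside, z up. On the rim a black gasket with a rubber plug under each lid corner, 8.5 mm in from the edges; a plug yields at 7 N, goes down 8 mm to a stop and stays there. The lid's upper face is 120 mm above the underside at the start, 112 mm when home.
- small_box: A smaller box of the same kind, fixed, its lid already sealed: 110 mm along its x, 150 mm along its y, 95 mm high over its vent plug. Origin at the centre of its underside. A bystander.
- bottle: An amber glass bottle, 72 mm across and 150 mm high, standing loose at the left of the work. Origin at the centre of its underside. A bystander.

How it is judged:
On the way:
1. one corner of the lid has been pressed down ahead of the others, so that the lid slopes by more than 1 degree while it lies in place on the box (angle between lid_top's own z axis and vertical above 0.0175 rad and horizontal distance between lid_top and dry_box below 0.012 m and z of lid_top in the frame of dry_box below 0.1225 m), for 0.1 s.
At the end, for the whole second after the job is handed in: The lid lies at rest in place on the larger box (within 12 mm of its centre), level within 1 degree, its upper face less than 114.5 mm above the box's underside (home is 112 mm, 120 mm at the start) (z of lid_top in the frame of dry_box between 0.109 and 0.1145 m and angle between lid_top's own z axis and vertical below 0.0175 rad and horizontal distance between lid_top and dry_box below 0.012 m and linear speed of lid below 0.02 m/s); the robot touches nothing.
It fails at once if the smaller sealed box is pushed with more than 5 N (contact force between small_box and anything else above 5 N).
It fails at once if the bottle is moved by more than 20 mm (distance of bottle from where it was at the start of the episode above 0.02 m).
It also fails if it takes over 51 s, if anything falls off the work surface, if the arm or the gripper's body presses on something with over 40 N, if the wrist force passes 120 N, or if a joint passes its speed limit or range.

## Working session

There is one attempt and no reset: what is moved stays moved. The work goes in short steps, Python scripts to look and compute and a shell command to move; the robot and the scene stay as the last step left them, time stands still between calls to the robot, and variables do not carry over. Pictures are saved under pics/ and viewed, and the job is handed in when it is done.

```bash
mkdir -p pics; python3 - <<'E'
from bench import arm
import cv2,numpy as np
s=arm.observe();print({k:np.round(v,3).tolist() for k,v in s.items()})
for n in("scene","side"):
    p,d=arm.snapshot(n);cv2.imwrite(f"pics/{n}0.png",p[:,:,::-1]);np.save(f"pics/{n}0.npy",d)
    np.save(f"pics/{n}rgb.npy",p)
    print(n,arm.camera_info(n),(d>0).mean())
E
```

```text
{'clock': 0.0, 'joint_positions': [-1.175, 0.424, 1.631, -0.0, 1.089, -0.019], 'qvel': [-0.001, 0.0, -0.002, 0.002, 0.001, 0.001], 'joint_torque': [0.0, -54.463, -27.367, 0.064, 0.023, -0.0], 'tool_pos': [0.252, -0.571, 0.222], 'tool_rot': [-0.001, 0.979, 0.206, -0.0], 'contact_force': [0.609, 0.332, -0.569], 'torque': [0.021, -0.015, 0.008], 'grip_width': 1.003}
scene {'K': array([[390.86714253,   0.        , 282.2893272 ],
       [  0.        , 390.86714253, 209.34999446],
       [  0.        ,   0.        ,   1.        ]]), 'eye': array([1.05345038, 0.38693669, 0.88756934]), 'orientation': array([0.48933351, 0.14865446, 0.23648169, 0.82615433])} 0.9959523809523809
side {'K': array([[490.03053495,   0.        , 288.28862101],
       [  0.        , 490.03053495, 208.35941639],
       [  0.        ,   0.        ,   1.        ]]), 'eye': array([0.16967378, 0.78917818, 0.97048391]), 'orientation': array([-0.26811123, -0.09776271,  0.33956808,  0.89624346])} 0.9959991496598639
```

View pics/scene0.png

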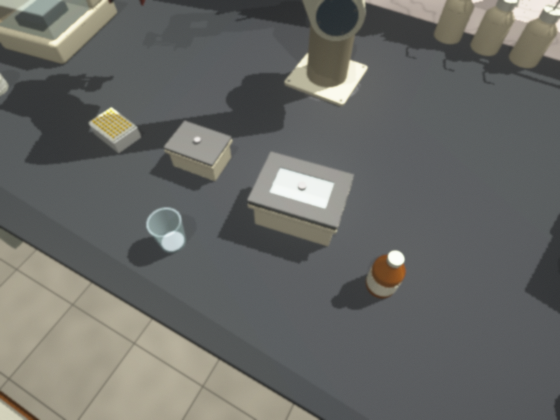

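View pics/side0.png

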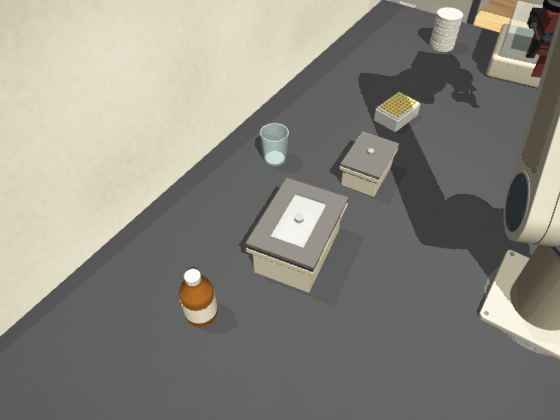

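The scene view shows the large lid at about (302,188), the small box at (200,145) and the bottle at (387,273). In the side view the lid is at (298,222), the small box at (370,160) and the bottle at (198,300). Next I measure the lid from the depth images.

```bash
cat > h.py <<'E'
import numpy as np,cv2
from scipy.spatial.transform import Rotation as R
from bench import arm
def cloud(n,d):
    c=arm.camera_info(n);K=c["K"];v,u=np.mgrid[0:420,0:560]
    P=np.stack([(u-K[0,2])/K[0,0]*d,-(v-K[1,2])/K[1,1]*d,-d],-1)
    q=c["orientation"];return P@R.from_quat(np.r_[q[1:],q[0]]).as_matrix().T+c["eye"]
def lid(n,d,centre,zr=(.100,.135),pr=True):
    P=cloud(n,d);m=((P[...,2]>zr[0])&(P[...,2]<zr[1])&(d>0)).astype(np.uint8)
    _,lab=cv2.connectedComponents(m);l=lab[centre[1],centre[0]]
    k=lab==l;Q=P[k];Q=Q[np.abs(Q[:,2]-np.median(Q[:,2]))<.02]
    r=cv2.minAreaRect((Q[:,:2]*1000).astype(np.float32))
    A=np.c_[Q[:,:2]-Q[:,:2].mean(0),np.ones(len(Q))];s=np.linalg.lstsq(A,Q[:,2],rcond=None)[0]
    if pr:print(n,l,len(Q),"rect",r,"corners",cv2.boxPoints(r).round(0).tolist(),"plane",s.round(4))
    return Q
E
python3 - <<'E'
from h import *
for n,c,b,sb in(("scene",(285,175),(396,257),(190,140)),("side",(275,200),(193,277),(360,150))):
    d=np.load(f"pics/{n}0.npy");lid(n,d,c)
    P=cloud(n,d);print("bottle cap",P[b[1],b[0]].round(3),"small",P[sb[1],sb[0]].round(3),"bench",P[330,300].round(3))
    lid(n,d,sb,(.07,.1))
E
```

```text
scene 6 5241 rect ((539.7393798828125, 173.85537719726562), (164.42913818359375, 220.34042358398438), 9.412769317626953) corners [[441.0, 269.0], [477.0, 52.0], [639.0, 79.0], [603.0, 296.0]] plane [-0.0166 -0.0024  0.1181]
bottle cap [0.624 0.436 0.148] small [ 0.525 -0.174  0.085] bench [ 0.815  0.317 -0.   ]
scene 6 1876 rect ((519.3314208984375, -152.27035522460938), (113.10388946533203, 151.42709350585938), 5.14588737487793) corners [[456.0, -82.0], [470.0, -233.0], [582.0, -223.0], [569.0, -72.0]] plane [-0.0232 -0.0147  0.0836]
side 32 5713 rect ((537.3819580078125, 172.7918243408203), (162.35195922851562, 224.5645751953125), 9.501566886901855) corners [[439.0, 270.0], [476.0, 49.0], [636.0, 75.0], [599.0, 297.0]] plane [ 0.0083 -0.011   0.1184]
bottle cap [0.618 0.438 0.152] small [ 0.544 -0.148  0.087] bench [0.419 0.35  0.   ]
side 9 1733 rect ((516.0723876953125, -152.39569091796875), (110.8849105834961, 156.30584716796875), 5.025256633758545) corners [[454.0, -79.0], [468.0, -235.0], [578.0, -225.0], [564.0, -70.0]] plane [ 0.0113 -0.0193  0.0842]
```

Lid centre is about (0.5385, 0.173) with yaw 9.4°. I turn the tool 14.4° to line up with the lid, shut the fingers and travel at z 0.22, above everything.

```bash
python3 -m crank '[[0,[0,0,0],0.04],[0,[0,0,0],0.04],[0,[0.13,-0.226,0],0],[0,[0.13,-0.226,0],0],[0,[0.13,-0.226,0],0],[0,[0.13,-0.226,0],0],[0,[0.13,-0.226,0],0],[0,[0.13,-0.226,0],0]]' 20
```

```text
clock: 0.77
tool_pos: [0.3176, -0.3945, 0.2224]
tool_rot: [-0.0, 0.997, 0.082, -0.0]
contact_force: [-0.2, -0.6, 0.2]
grip_width: 0.435
```

```bash
python3 -m crank '[[0,[0.13,-0.226,0],0],[0,[0.13,-0.226,0],0],[0,[0.13,-0.226,0],0],[0,[0.13,-0.226,0],0],[0,[0.13,-0.226,0],0],[0,[0.13,-0.226,0],0],[0,[0.13,-0.226,0],0],[0,[0.13,-0.226,0],0]]'
```

```text
clock: 1.43
tool_pos: [0.4051, -0.1601, 0.2226]
tool_rot: [-0.0, 0.997, 0.082, -0.0]
contact_force: [0.6, 0.2, 0.2]
grip_width: 0.007
```

```bash
python3 -m crank '[[0,[0.13,-0.226,0],0],[0,[0.13,-0.226,0],0],[0,[0.13,-0.226,0],0],[0,[0.13,-0.226,0],0],[0,[0.13,-0.226,0],0],[0,[0.13,-0.226,0],0],[0,[0.13,-0.226,0],0],[0,[0.13,-0.226,0],0]]'
python3 - <<'E'
from h import *
s=arm.observe();p=np.array(s["tool_pos"]);print(p.round(4),s["clock"])
q=s["tool_rot"];M=R.from_quat(np.r_[q[1:],q[0]]).as_matrix()
a=np.radians(9.45);Rz=np.array([[np.cos(a),-np.sin(a)],[np.sin(a),np.cos(a)]])
for l in((-.06,-.09),(.06,.09),(-.06,.09),(.06,-.09)):
    t=np.r_[np.array([.5385,.1733])+Rz@l,.13];print(l,t.round(4),(M.T@(t-p)/.12).round(3))
E
```

```text
clock: 2.1
tool_pos: [0.4926, 0.0745, 0.2225]
tool_rot: [0.0, 0.997, 0.082, -0.0]
contact_force: [0.3, -0.7, -0.1]
grip_width: 0.006
[0.4926 0.0745 0.2225] 2.1
(-0.06, -0.09) [0.4941 0.0747 0.13  ] [0.013 0.001 0.771]
(0.06, 0.09) [0.5829 0.2719 0.13  ] [ 1.013 -1.499  0.77 ]
(-0.06, 0.09) [0.4645 0.2522 0.13  ] [ 0.013 -1.499  0.771]
(0.06, -0.09) [0.6125 0.0944 0.13  ] [1.013e+00 1.000e-03 7.700e-01]
```

Go down to about 0.124, just above the lid.

```bash
python3 -m crank '[[0,[0.013,0,0.2],0],[0,[0,0,0.2],0],[0,[0,0,0.2],0],[0,[0,0,0.1],0],[0,[0,0,0.07],0],[0,[0,0,0.05],0],[0,[0,0,0],0],[0,[0,0,0],0]]'
```

```text
clock: 2.77
tool_pos: [0.4944, 0.0731, 0.1246]
tool_rot: [-0.0, 0.997, 0.082, 0.0]
contact_force: [0.1, 1.0, 1.3]
grip_width: 0.006
```

```bash
python3 -m crank '[[0,[0,0,0.01],0],[0,[0,0,0.01],0],[0,[0,0,0.01],0],[0,[0,0,0.01],0],[0,[0,0,0.01],0],[0,[0,0,0],0],[0,[0,0,0],0],[0,[0,0,0],0]]'
```

```text
clock: 3.43
tool_pos: [0.4944, 0.0731, 0.1189]
tool_rot: [0.0, 0.997, 0.082, 0.0]
contact_force: [-1.0, -1.4, 6.1]
grip_width: 0.006
```

```bash
python3 -m crank '[[0,[0,0,0.01],0],[0,[0,0,0.01],0],[0,[0,0,0.01],0],[0,[0,0,0],0],[0,[0,0,0],0],[0,[0,0,0],0],[0,[0,0,0],0],[0,[0,0,0],0]]'
```

```text
clock: 4.1
tool_pos: [0.4943, 0.0729, 0.1155]
tool_rot: [0.0, 0.997, 0.082, 0.0]
contact_force: [-2.7, -2.1, 8.3]
grip_width: 0.007
```

```bash
python3 -m crank '[[0,[0,0,0.01],0],[0,[0,0,0.01],0],[0,[0,0,0.007],0],[0,[0,0,0],0],[0,[0,0,0],0],[0,[0,0,0],0],[0,[0,0,0],0],[0,[0,0,0],0]]'
```

```text
clock: 4.77
tool_pos: [0.4943, 0.0729, 0.1136]
tool_rot: [0.0, 0.997, 0.082, 0.0]
contact_force: [-8.1, -2.4, 25.1]
grip_width: 0.004
```

The force rose to 25 N, so this corner is at its stop. Lift and check the lid.

```bash
python3 -m crank '[[0,[0,0,-0.1],0],[0,[0,0,-0.15],0],[0,[0,-0.25,0],0],[0,[0,-0.25,0],0],[0,[0,-0.25,0],0],[0,[0,-0.25,0],0],[0,[0,-0.25,0],0],[0,[0,-0.25,0],0]]'
python3 - <<'E'
from h import *
s=arm.observe();print(np.round(s["tool_pos"],4))
for n,c in(("scene",(300,200)),("side",(275,200))):
    p,d=arm.snapshot(n);cv2.imwrite(f"pics/{n}1.png",p[:,:,::-1]);Q=lid(n,d,c,(.100,.13))
E
```

```text
clock: 5.43
tool_pos: [0.4642, 0.2521, 0.1416]
tool_rot: [-0.0, 0.997, 0.082, 0.0]
contact_force: [-0.2, -0.6, -0.2]
grip_width: 0.006
[0.4642 0.2521 0.1416]
scene 6 5208 rect ((539.9896240234375, 173.85491943359375), (164.91587829589844, 221.6378936767578), 9.960227012634277) corners [[440.0, 269.0], [478.0, 50.0], [640.0, 79.0], [602.0, 297.0]] plane [-0.016   0.0023  0.1176]
side 23 2592 rect ((537.3684692382812, 172.8782196044922), (161.87420654296875, 223.4387969970703), 9.309989929199219) corners [[439.0, 270.0], [476.0, 50.0], [635.0, 76.0], [599.0, 296.0]] plane [ 0.0195 -0.0146  0.1174]
```

View pics/side1.png

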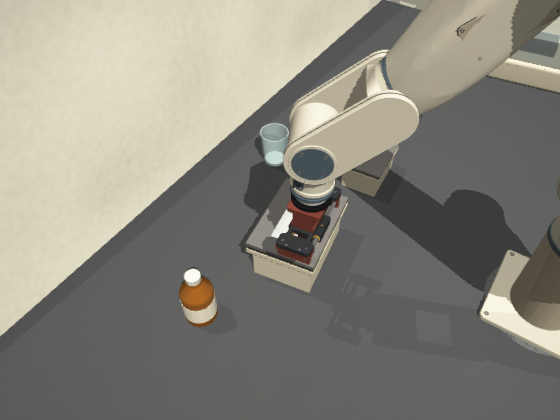

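The side view shows the gripper above the next corner near (300,240), with the bottle at (198,300) undisturbed. While I pressed, the first corner sank about 6 mm, which is a slope of about 3°. Next I press corner 2 (-60,+90).

```bash
python3 -m crank '[[0,[0,0,0.1],0],[0,[0,0,0.05],0],[0,[0,0,0.02],0],[0,[0,0,0.01],0],[0,[0,0,0.01],0],[0,[0,0,0.01],0],[0,[0,0,0],0],[0,[0,0,0],0]]'
```

```text
clock: 6.2
tool_pos: [0.4642, 0.2498, 0.1177]
tool_rot: [0.0, 0.997, 0.082, -0.001]
contact_force: [-2.7, -0.7, 3.8]
grip_width: 0.008
```

```bash
python3 -m crank '[[0,[0,0,0.01],0],[0,[0,0,0.01],0],[0,[0,0,0.01],0],[0,[0,0,0],0],[0,[0,0,0],0],[0,[0,0,0],0],[0,[0,0,0],0],[0,[0,0,0],0]]'
```

```text
clock: 6.87
tool_pos: [0.4641, 0.2499, 0.1142]
tool_rot: [0.0, 0.997, 0.082, -0.001]
contact_force: [-3.9, -0.9, 6.9]
grip_width: 0.001
```

```bash
python3 -m crank '[[0,[0,0,0.006],0],[0,[0,0,0.006],0],[0,[0,0,0],0],[0,[0,0,0],0],[0,[0,0,0],0],[0,[0,0,0],0],[0,[0,0,0],0],[0,[0,0,0],0]]'
```

```text
clock: 7.53
tool_pos: [0.4642, 0.2499, 0.1135]
tool_rot: [0.0, 0.997, 0.082, -0.001]
contact_force: [-7.3, -1.1, 15.3]
grip_width: 0.005
```

```bash
python3 -m crank '[[0,[0,0,0.006],0],[0,[0,0,0],0],[0,[0,0,0],0],[0,[0,0,0],0],[0,[0,0,0],0],[0,[0,0,0],0],[0,[0,0,0],0],[0,[0,0,0],0]]'
```

```text
clock: 8.2
tool_pos: [0.4642, 0.25, 0.1133]
tool_rot: [0.0, 0.997, 0.082, -0.0]
contact_force: [-8.9, -3.8, 21.1]
grip_width: 0.003
```

Corner 2 is at its stop with 21 N. Next is (+60,+90).

```bash
python3 -m crank '[[0,[0,0,-0.1],0],[0,[0,0,-0.17],0],[0,[0.2,0,0],0],[0,[0.2,0,0],0],[0,[0.2,0,0],0],[0,[0.2,0,0],0],[0,[0.2,0,0],0],[0,[0,0,0],0]]'
python3 - <<'E'
from h import *
s=arm.observe();print(np.round(s["tool_pos"],4))
for n,c in(("scene",(260,190)),("side",(275,200))):
    p,d=arm.snapshot(n);cv2.imwrite(f"pics/{n}2.png",p[:,:,::-1]);Q=lid(n,d,c,(.100,.13))
E
```

```text
clock: 8.87
tool_pos: [0.5876, 0.2706, 0.1446]
tool_rot: [-0.001, 0.997, 0.082, 0.002]
contact_force: [-0.9, 0.3, -0.1]
grip_width: 0.005
[0.5876 0.2706 0.1446]
scene 9 3213 rect ((539.42578125, 173.7137451171875), (163.35430908203125, 220.4642333984375), 9.12142276763916) corners [[441.0, 270.0], [476.0, 52.0], [638.0, 78.0], [603.0, 296.0]] plane [0.0293 0.0068 0.1152]
side 0 132065 rect ((759.422607421875, -136.8349609375), (1506.484619140625, 1806.9544677734375), 17.36490821838379) corners [[-229.0, 501.0], [310.0, -1224.0], [1748.0, -774.0], [1209.0, 950.0]] plane [-0.0017 -0.0002  0.0005]
```

View pics/scene2.png

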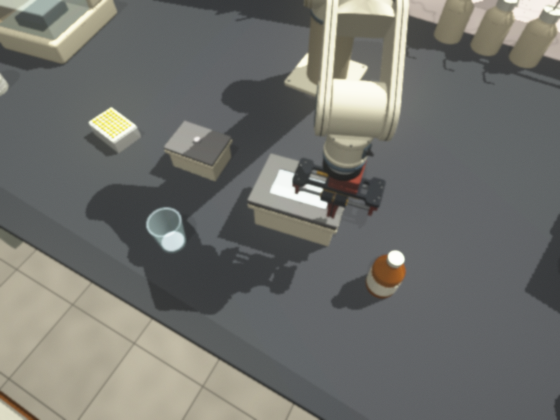

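The scene view shows the lid in place around (300,190), gripper over its third corner near (345,195), and bottle and small box undisturbed. The fitted slope changed by about +0.045 in x, so the lid now slopes about 2.6° toward the robot. Next I press corner 3.

```bash
python3 -m crank '[[0,[-0.03,0,0.1],0],[0,[0,0,0.07],0],[0,[0,0,0.03],0],[0,[0,0,0.01],0],[0,[0,0,0.01],0],[0,[0,0,0],0],[0,[0,0,0],0],[0,[0,0,0],0]]'
```

```text
clock: 9.63
tool_pos: [0.579, 0.2697, 0.1178]
tool_rot: [0.0, 0.997, 0.082, -0.0]
contact_force: [-0.5, 0.6, 1.5]
grip_width: 0.007
```

```bash
python3 -m crank '[[0,[0,0,0.01],0],[0,[0,0,0.01],0],[0,[0,0,0.01],0],[0,[0,0,0],0],[0,[0,0,0],0],[0,[0,0,0],0],[0,[0,0,0],0],[0,[0,0,0],0]]'
```

```text
clock: 10.3
tool_pos: [0.5794, 0.2699, 0.1146]
tool_rot: [-0.0, 0.997, 0.082, 0.0]
contact_force: [-3.7, -0.5, 6.0]
grip_width: 0.005
```

```bash
python3 -m crank '[[0,[0,0,0.008],0],[0,[0,0,0.008],0],[0,[0,0,0],0],[0,[0,0,0],0],[0,[0,0,0],0],[0,[0,0,0],0],[0,[0,0,0],0],[0,[0,0,0],0]]'
```

```text
clock: 10.97
tool_pos: [0.5795, 0.27, 0.113]
tool_rot: [-0.0, 0.997, 0.082, 0.0]
contact_force: [-2.8, -0.5, 7.8]
grip_width: 0.006
```

```bash
python3 -m crank '[[0,[0,0,0.008],0],[0,[0,0,0.006],0],[0,[0,0,0],0],[0,[0,0,0],0],[0,[0,0,0],0],[0,[0,0,0],0],[0,[0,0,0],0],[0,[0,0,0],0]]'
```

```text
clock: 11.63
tool_pos: [0.5796, 0.2701, 0.1129]
tool_rot: [-0.0, 0.997, 0.082, 0.0]
contact_force: [-8.0, -2.6, 19.6]
grip_width: 0.006
```

Corner 3 is at its stop with 20 N. Last is (+60,-90).

```bash
python3 -m crank '[[0,[0,0,-0.1],0],[0,[0.02,0,-0.15],0],[0,[0,0.25,0],0],[0,[0,0.25,0],0],[0,[0,0.25,0],0],[0,[0,0.25,0],0],[0,[0,0.25,0],0],[0,[0,0.23,0],0]]'
```

```text
clock: 12.3
tool_pos: [0.6114, 0.0935, 0.1407]
tool_rot: [0.0, 0.997, 0.082, 0.0]
contact_force: [-0.5, -0.0, 0.2]
grip_width: 0.006
```

```bash
python3 -m crank '[[0,[0,0,0.1],0],[0,[0,0,0.06],0],[0,[0,0,0.01],0],[0,[0,0,0.01],0],[0,[0,0,0],0],[0,[0,0,0],0],[0,[0,0,0],0],[0,[0,0,0],0]]'
```

```text
clock: 12.97
tool_pos: [0.6108, 0.0958, 0.1188]
tool_rot: [-0.0, 0.997, 0.083, -0.0]
contact_force: [0.0, -0.1, -0.4]
grip_width: 0.006
```

```bash
python3 -m crank '[[0,[0,0,0.01],0],[0,[0,0,0.01],0],[0,[0,0,0.01],0],[0,[0,0,0.01],0],[0,[0,0,0],0],[0,[0,0,0],0],[0,[0,0,0],0],[0,[0,0,0],0]]'
```

```text
clock: 13.63
tool_pos: [0.611, 0.0955, 0.1145]
tool_rot: [-0.0, 0.997, 0.082, 0.0]
contact_force: [-1.4, 2.3, 6.7]
grip_width: 0.002
```

```bash
python3 -m crank '[[0,[0,0,0.008],0],[0,[0,0,0.005],0],[0,[0,0,0],0],[0,[0,0,0],0],[0,[0,0,0],0],[0,[0,0,0],0],[0,[0,0,0],0],[0,[0,0,0],0]]'
```

```text
clock: 14.3
tool_pos: [0.611, 0.0954, 0.1128]
tool_rot: [-0.0, 0.997, 0.082, 0.0]
contact_force: [-1.3, 2.8, 5.3]
grip_width: 0.004
```

```bash
python3 -m crank '[[0,[0,0,0.008],0],[0,[0,0,0.006],0],[0,[0,0,0],0],[0,[0,0,0],0],[0,[0,0,0],0],[0,[0,0,0],0],[0,[0,0,0],0],[0,[0,0,0],0]]'
```

```text
clock: 14.97
tool_pos: [0.6111, 0.0954, 0.1123]
tool_rot: [-0.0, 0.997, 0.082, 0.0]
contact_force: [-4.5, 2.5, 14.1]
grip_width: 0.007
```

```bash
python3 -m crank '[[0,[0,0,0.007],0],[0,[0,0,0],0],[0,[0,0,0],0],[0,[0,0,0],0],[0,[0,0,0],0],[0,[0,0,0],0],[0,[0,0,0],0],[0,[0,0,0],0]]'
```

```text
clock: 15.63
tool_pos: [0.6112, 0.0954, 0.1123]
tool_rot: [-0.0, 0.997, 0.082, 0.0]
contact_force: [-7.6, 2.2, 20.8]
grip_width: 0.006
```

The last corner stopped at 21 N. I lift and move clear for an unobstructed check.

```bash
python3 -m crank '[[0,[0,0,-0.1],0],[0,[0,0,-0.25],0],[0,[0,0,-0.3],0],[0,[0,0,-0.3],0],[0,[-0.1,0.25,0],0],[0,[-0.1,0.25,0],0],[0,[-0.1,0.25,0],0],[0,[-0.1,0.25,0],0]]'
```

```text
clock: 16.3
tool_pos: [0.5828, -0.0326, 0.2242]
tool_rot: [0.0, 0.997, 0.083, 0.0]
contact_force: [0.4, -0.1, -0.0]
grip_width: 0.007
```

```bash
python3 -m crank '[[0,[-0.13,0.25,0],0],[0,[-0.13,0.25,0],0],[0,[-0.13,0.25,0],0],[0,[-0.13,0.25,0],0],[0,[-0.13,0.25,0],0],[0,[-0.13,0.25,0],0],[0,[0,0,0],0],[0,[0,0,0],0]]'
python3 - <<'E'
from h import *
for n,c,b in(("scene",(285,175),(396,257)),("side",(275,200),(193,277))):
    p,d=arm.snapshot(n);cv2.imwrite(f"pics/{n}3.png",p[:,:,::-1]);Q=lid(n,d,c,(.100,.13));Q0=lid(n,np.load(f"pics/{n}0.npy"),c,(.100,.13))
    P=cloud(n,d);P0=cloud(n,np.load(f"pics/{n}0.npy"));print("bottle",P[b[1],b[0]],P0[b[1],b[0]])
    # dz per corner patch
    a=np.radians(9.45);Rz=np.array([[np.cos(a),-np.sin(a)],[np.sin(a),np.cos(a)]])
    for l in((-.06,-.09),(-.06,.09),(.06,.09),(.06,-.09)):
        t=np.array([.5385,.1733])+Rz@l
        f=lambda Q:np.median(Q[np.linalg.norm(Q[:,:2]-t,axis=1)<.015][:,2])
        print(l,"now %.4f start %.4f"%(f(Q),f(Q0)))
E
```

```text
clock: 16.97
tool_pos: [0.5197, -0.2258, 0.2238]
tool_rot: [0.0, 0.997, 0.081, -0.0]
contact_force: [-0.2, 0.2, -0.0]
grip_width: 0.004
scene 8 5057 rect ((539.8884887695312, 173.9244842529297), (164.36569213867188, 220.45498657226562), 9.37451457977295) corners [[441.0, 269.0], [477.0, 52.0], [639.0, 79.0], [603.0, 296.0]] plane [-0.0035  0.0005  0.1106]
scene 6 5238 rect ((539.7393798828125, 173.85537719726562), (164.42913818359375, 220.34042358398438), 9.412769317626953) corners [[441.0, 269.0], [477.0, 52.0], [639.0, 79.0], [603.0, 296.0]] plane [-0.0166 -0.0023  0.1181]
bottle [0.6236332  0.4362328  0.14761935] [0.62396253 0.43619503 0.1481863 ]
(-0.06, -0.09) now 0.1115 start 0.1193
(-0.06, 0.09) now 0.1116 start 0.1195
(0.06, 0.09) now 0.1118 start 0.1194
(0.06, -0.09) now 0.1115 start 0.1195
side 31 5505 rect ((537.940673828125, 172.2104949951172), (161.93975830078125, 225.09085083007812), 9.46255874633789) corners [[440.0, 270.0], [477.0, 48.0], [636.0, 75.0], [599.0, 297.0]] plane [ 0.0011 -0.0029  0.111 ]
side 35 5693 rect ((537.3819580078125, 172.7918243408203), (162.35195922851562, 224.5645751953125), 9.501566886901855) corners [[439.0, 270.0], [476.0, 49.0], [636.0, 75.0], [599.0, 297.0]] plane [ 0.0082 -0.0109  0.1184]
bottle [0.61867807 0.43718076 0.15017847] [0.61781659 0.43785611 0.15175233]
(-0.06, -0.09) now 0.1121 start 0.1204
(-0.06, 0.09) now 0.1121 start 0.1202
(0.06, 0.09) now 0.1123 start 0.1201
(0.06, -0.09) now 0.1122 start 0.1200
```

View pics/side3.png

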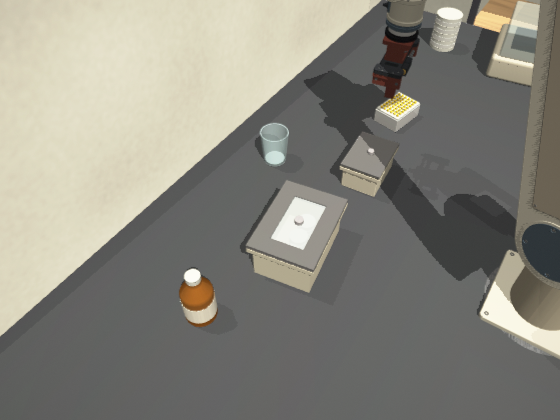

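The side view shows the lid flat on its box at (298,222), with bottle (198,300) and small box (370,160) where they were. All four corners read 0.1115–0.1123 m and the robot touches nothing, so I hand in.

```bash
python3 -c "
from bench import arm
print(arm.finish_job(), arm.observe()['clock'])"
```

```text
the job is handed in; nothing more can be done
the job is handed in; nothing more can be done
```

I pressed the large box's lid home at all four corners, one after another, with shut fingers, and handed the job in at about 17 s of the 51 s. Each corner went down to its stop, with 20–25 N vertical at the end.

**Slope on the way:** after two corners the lid sloped about 2.6° (depth fit). For the first corner alone I inferred about 3° from its 6 mm drop under the tool. The depth fits taken after lifting off did not clearly show that slope.

**Final lid position:** all four corners read 111.5–112.3 mm in both views, against 119.3–120.4 mm at the start. They agree within 0.3 mm in each view, so the lid is level, and its outline moved less than 1 mm.

**Bystanders:** the bottle shifted by no more than 2 mm, which is within measurement noise. The arm passed over the small box without touching it, and the gripper is now clear of everything.

**Small disagreement:** the side camera reads about 0.5 mm higher than the scene camera, which is within the calibration. The handing-in gave no verdict.

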